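Punch-mark a mounted specimen on the gliding stage

TASK

Take the brass-handled marking punch out of its wooden stand and, holding it upright, set its foot wholly inside the red ring on the specimen and press straight down with a steady 8 to 16 N (never above 20 N) for at least one second. Then lift it straight off, without having dragged the specimen's freely gliding stage along, and put the punch back upright and fully down in the stand hole it came from. Leave the other things on the bench where they are.

Things in the scene. Friction and masses are not known exactly. Their poses are not given: they have to be found in the camera images.
- punch: loose marking punch, about 0.2 kg, 106 mm tall, z up along it; origin at the centre of its foot's flat face. Upwards: round steel foot 16 mm diameter, 26 long; dark collar 34 diameter, 6 thick; brass handle 24 x 24 square from 32 to 100 mm, flats facing its x and y; red cap. Starts upright in the stand, collar resting on the stand's top, foot's face 8 mm above the bench.
- punch_grip (a point): middle of the punch's brass handle, on its axis, 66 mm above the foot's face; grip across the flats here. Axes as punch.
- stand: wooden tool stand, a fixed block 64 (x) x 150 (y) x 34 mm high; origin under its centre. Two holes along its y axis: the punch's at y = -40 mm, the scriber's at y = +40 mm.
- home (a point): centre of the mouth of the punch's hole, at the stand's top face (34 mm above the bench), z up. The hole is 21 mm in diameter, goes right through, rim chamfered 2 mm. Fully home, the collar rests on the stand and the foot's face is 26 mm below this point.
- stage: specimen stage fixed to the bench: black base 170 (x) x 150 (y) x 14 mm, origin under its centre. On it an ivory and an aluminium plate glide freely along its x and y (about 2.5 N of friction each: side force drags them); these carry a dark round table, 68 mm diameter, with a black specimen puck, 44 mm diameter, its bright level face marked by a red ring, 24 mm inside
- target (a point): axis of the red ring: x and y are its centre; moves with the gliding plates. Its z is always 50 mm and is NOT the specimen's face, which stands 46 to 66 mm above the bench, set anew each time, unmeasured: find it by touch. The specimen is sprung: it yields straight down 1 mm per 2.5 N from the first touch, hard stop after 12 mm.
- scriber: blue scriber, 79 mm tall, 12 mm handle, standing in the other hole of the stand, 80 mm from the punch; a bystander. Origin at its lower end.
- puck_a: black specimen puck, 44 mm in diameter, 16 mm high, lying on the bench, a bystander; origin under its centre
- puck_b: green specimen puck, 44 mm in diameter, 16 mm high, lying on the bench, a bystander; origin under its centre
- dish: open glass dish, 90 mm in diameter, 18 mm high, a bystander; origin under its centre
- dropper: amber dropper bottle, 36 mm in diameter, 75 mm high, a bystander; origin under its centre
- tweezers: steel tweezers, 115 mm long, 6 mm high, lying along their x axis, a bystander; origin under their middle
Not all that is in view belongs to the job. Leave any pink look-alike of the punch alone. Of the things that look like the stage, the largest one is meant.

How it is judged:
By the outcome, as a careful person would: the job done as asked, in the order asked, and still so for the second after the job is handed in, with the robot touching nothing.
It also fails if it takes over 59 s, if anything falls off the work surface, if the arm or the gripper's body presses on something with over 40 N, if the wrist force passes 120 N, or if a joint passes its speed limit or range.

ROBOT

A 6-joint arm with a two-finger parallel gripper is mounted at the origin on the work surface. World frame = base frame: x ahead of the robot, y to its left, z up, the work surface at z = 0. Lengths are in mm, angles in rad, forces in N, time in s.
With the tool pointing down it reaches from about 275 to 725 mm from the base axis. Payload 5.6 kg.
Tool frame: the origin (TCP) lies at the very end of the fingers, on their centre line; the grasp point (between the pads) lies 19 mm behind it; z points along the fingers, y is the direction in which the jaws open and shut (so a half turn about z gives the same grasp; the last joint's range is limited). The gripper opens to 85 mm and grips with 20 to 120 N. Pads are 22 mm wide; open, the fingers measure 114 mm over their backs; the gripper's body (76 mm by 85 mm) begins 54 mm behind the grasp point. The pads swing forward as they close: fully open they stand 13 mm farther back than shut.
Start: joints at [1.61, 0.255, 0.108, 0, -1.424, -0.285], TCP at [133.805, 533.469, 231.283] pointing down, gripper open.
Joint ranges: [-2.95, 2.95], [-1.21, 1.97], [-1.09, 1.5], [-2.87, 1.71], [-2.94, -0.07], [-3.05, 3.05]. Speed limits (rad/s): [2.57, 2.57, 3.14, 3.14, 3.14, 3.14].

INTERFACE

Orientations are given as a unit quaternion [w, x, y, z].
In Python, from bench import bot, get_image gives the robot as it stands.
- The arm moves only by the shell command python3 -m jog 'ROWS' [FORCE]. ROWS is JSON, a list of rows, each an object of numbers: "grip": the closure, from 0 (fully open) to 1 (shut); "dx", "dy", "dz": the shift along the tool's x, y, z in m; "wx", "wy", "wz": the turn, a rotation vector about the tool's x, y, z in degrees. A call has 1 to 20 rows; each row shifts and turns the commanded pose from where the row before left it, along the tool's axes as they then stand; what a row does not reach is not made up. A row lasts 1/12 s, in which the tool goes at most 41.7 mm and 7.16 degrees, less where a joint would pass 70% of its speed; a pose out of reach is approached as far as the arm can. A call is refused whole if a number of a shift passes 0.0417 or a number of a turn 7.16, either way. A call with a gripper value outside its range is refused whole. The fingers move at their own pace and stop on an object; FORCE is the grip in N (left out, the last holds). Time passes only in rows, so rows that do not move let the fingers close. It gives the time, the measured TCP pose, the force and the opening at its end, in the units of the state.
- bot.sense(): the state, without advancing time (a new reading comes with each control period).
- get_image(name): name is "side" or "top" or "wrist"; returns a dict with "img" (384x512x3 uint8, red, green, blue), "range_z" (384x512 float32, mm along the optical axis (not along the pixel's ray), 0 where there is no reading), "fx", "fy", "cx", "cy" (pixels), "k1" (the pictures are not rectified: a ray, as slopes to the right and down, at radius r is drawn at 1 + k1 r^2 times it, then the intrinsics apply), "R" (3x3) and "t" (3): a world point X has camera coordinates R X + t. Camera axes: x right, y down, z forward; pixel columns grow to the right and rows downward; lengths in mm; the calibration is good to about 2 mm. A picture is of the moment at which its call begins.
- bot.sign_off(): hands the job in, once; it reports no verdict.
The state is a dict: "time": time; "joint_pos": joint angles; "joint_velocities": joint speeds; "tau": joint torques, N m; "position": TCP position; "eef_rot": TCP orientation; "ft_force": force on the tool from outside, world axes, zero at the start; "wrist_torque": the same for the moment, N m; "width": opening from 0.0 (shut) to 1.0 (fully open).
Only numpy, scipy, OpenCV 4.12 (cv2) and the standard library are available. Lean on these libraries where they do the work, as an engineer would, in place of code of your own. Each camera call takes 0.05 s, during which the arm holds its last target.

## Working session

There is one attempt and no reset: what is moved stays moved. The work goes in short steps, Python scripts to look and compute and a shell command to move; the robot and the scene stay as the last step left them, time stands still between calls to the robot, and variables do not carry over. Pictures are saved under pics/ and viewed, and the job is handed in when it is done.

```bash
ls; mkdir -p pics; python3 - <<'E'
from bench import bot,get_image
import cv2,numpy as np
s=bot.sense();print({k:np.round(v,3) for k,v in s.items()})
for n in("top","side","wrist"):
    d=get_image(n);cv2.imwrite(f"pics/{n}0.png",d["img"][:,:,::-1]);print(n,d["fx"],d["fy"],d["cx"],d["cy"],d["k1"],np.round(d["R"],3).tolist(),np.round(d["t"],1))
    np.savez(f"{n}0.npz",**d)
E
```

```text
pics
{'time': np.float64(0.0), 'joint_pos': array([ 1.610e+00,  2.560e-01,  1.070e-01, -1.000e-03, -1.424e+00,
       -2.850e-01]), 'joint_velocities': array([-0.001,  0.001,  0.   ,  0.001, -0.001, -0.   ]), 'tau': array([-2.0000e-03, -3.8663e+01,  2.3794e+01,  5.3650e+00, -6.0000e-03,
        0.0000e+00]), 'position': array([133.644, 533.002, 230.395]), 'eef_rot': array([ 0.001,  0.992, -0.123, -0.   ]), 'ft_force': array([ 0.994, -0.142, -0.338]), 'wrist_torque': array([0.115, 0.017, 0.004]), 'width': np.float64(0.997)}
top 378.2406299950827 378.2406299950827 255.3943307598674 188.1585065939308 -0.00760450203572779 [[0.007, -1.0, -0.001], [-0.996, -0.007, -0.093], [0.093, 0.002, -0.996]] [  -2.3  529.2 1263.2]
side 428.7972035337987 428.7972035337987 250.56515822321188 191.62823698391506 0.012803941961463122 [[-0.895, -0.447, -0.01], [-0.316, 0.65, -0.691], [0.316, -0.615, -0.722]] [ 493.1  215.7 1045.6]
wrist 298.8782501767655 298.8782501767655 257.5429258779036 188.25129620471574 -0.015522463440297549 [[-0.243, -0.97, 0.003], [-0.918, 0.231, 0.322], [-0.313, 0.075, -0.947]] [548.5 -41.5 382.7]
```

View pics/top0.png

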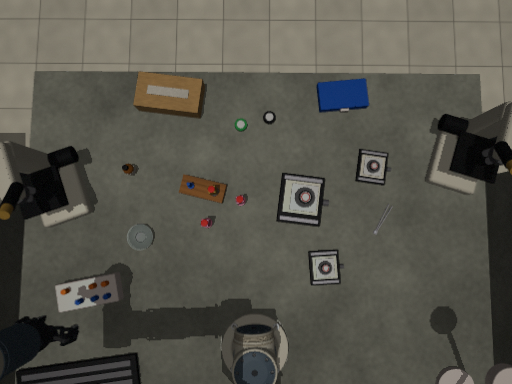

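View pics/side0.png

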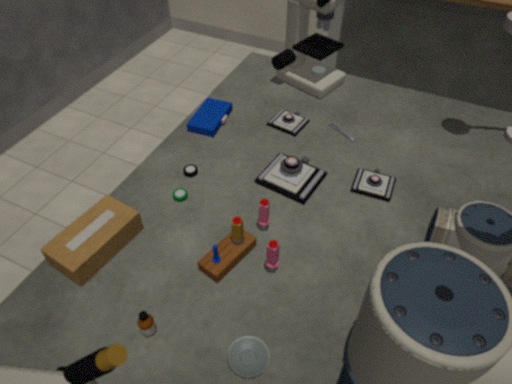

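View pics/wrist0.png

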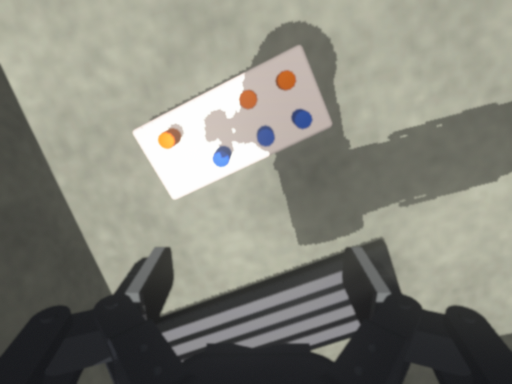

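Top view: the stand is at about (203,189), with the punch's red cap at (213,190) and the scriber at (191,185). Two pink look-alikes stand loose at (241,199) and (206,222). There are three stage-like things, at (302,199), (372,167) and (324,267), and (302,199) is the largest. I'll enlarge and measure these.

```bash
cat > h.py <<'E'
import numpy as np,cv2
def load(n): return dict(np.load(n))
def K(d): return np.array([[d["fx"],0,d["cx"]],[0,d["fy"],d["cy"]],[0,0,1]],float)
def slopes(d,u,v):
    x=np.array([(u-d["cx"])/d["fx"],(v-d["cy"])/d["fy"]],float);s=x.copy()
    for _ in range(10): s=x/(1+d["k1"]*(s@s))
    return s
def ray(d,u,v):
    s=slopes(d,u,v);R=d["R"];return -R.T@d["t"],R.T@np.array([s[0],s[1],1])
def onz(d,u,v,z):
    o,r=ray(d,u,v);return o+r*(z-o[2])/r[2]
def proj(d,X):
    c=d["R"]@np.asarray(X,float)+d["t"];s=c[:2]/c[2];s=s*(1+d["k1"]*(s@s));return s*d["fx"]+np.array([d["cx"],d["cy"]])
def tri(rays):
    A=np.zeros((3,3));b=np.zeros(3)
    for o,r in rays:
        r=r/np.linalg.norm(r);P=np.eye(3)-np.outer(r,r);A+=P;b+=P@o
    return np.linalg.solve(A,b)
E
python3 - <<'E'
import cv2,numpy as np
from h import *
t=cv2.imread("pics/top0.png");s=cv2.imread("pics/side0.png")
a=cv2.resize(t[165:235,170:340],None,fx=4.6,fy=4.6,interpolation=cv2.INTER_CUBIC)
cv2.imwrite("pics/top_c.png",a)
b=cv2.resize(s[145:285,190:335],None,fx=4.2,fy=4.2,interpolation=cv2.INTER_CUBIC)
cv2.imwrite("pics/side_c.png",b)
E
```

```text
(no output)
```

View pics/top_c.png

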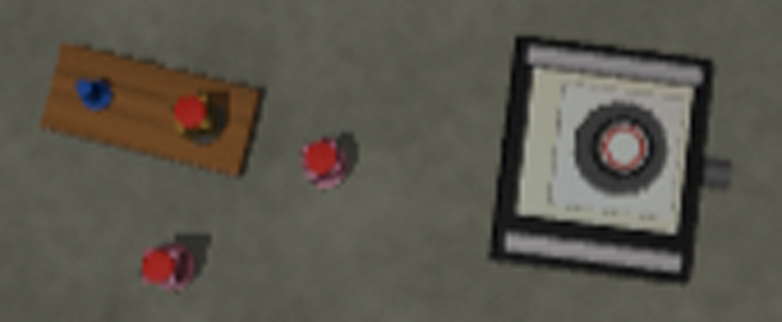

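View pics/side_c.png

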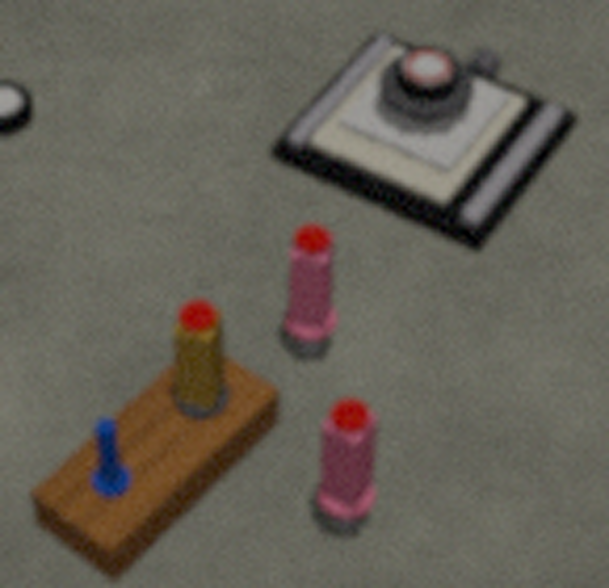

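The crops confirm it. The brass-handled punch in the stand hole is at top crop (190,110) and side crop (198,350). The two pink ones stand loose on the bench. The largest stage has the red ring at top crop (623,147).

```bash
python3 - <<'E'
import cv2,numpy as np
from h import *
T=load("top0.npz");S=load("side0.npz")
def cen(d,box,f):
    u0,v0,u1,v1=box;im=d["img"][v0:v1,u0:u1];m=f(*[im[:,:,i].astype(int) for i in range(3)]);m=m.astype(np.uint8)
    n,l,st,c=cv2.connectedComponentsWithStats(m);i=1+np.argmax(st[1:,4]);return c[i]+[u0,v0],st[i,4],(l==i)
red=lambda r,g,b:(r>110)&(g<60)&(b<60)
ct=cen(T,(204,180,224,200),red);cs=cen(S,(228,212,246,230),red)
print(ct[:2],cs[:2]);p=tri([ray(T,*ct[0]),ray(S,*cs[0])]);print("cap",p,onz(T,*ct[0],114),onz(S,*cs[0],112))
for n,bt,bs in(("pinkA",(232,190,250,210),(255,195,272,208)),("pinkB",(198,214,216,232),(263,236,282,250))):
    a=cen(T,bt,red);b=cen(S,bs,red);print(n,a[0],b[0],tri([ray(T,*a[0]),ray(S,*b[0])]))
# stand
wood=lambda r,g,b:(r-b>35)&(r>60)
c=cen(T,(172,168,232,210),wood);
ys,xs=np.nonzero(c[2]);r=cv2.minAreaRect((np.c_[xs,ys]+[172,168]).astype(np.float32));print(r)
q=cv2.boxPoints(r);P=np.array([onz(T,*x,34) for x in q]);print(P.round(1));print("stand c",P.mean(0),[np.linalg.norm(P[i]-P[i-1]) for i in range(4)])
for i in range(2):
    e=P[i+1]-P[i];print(np.degrees(np.arctan2(e[1],e[0])))
# ring
ringm=lambda r,g,b:(r-g>25)&(r-b>25)
for d,box in((T,(290,185,320,212)),(S,(275,150,305,180))):
    c=cen(d,box,ringm);ys,xs=np.nonzero(c[2]);h=cv2.convexHull((np.c_[xs,ys]+[box[0],box[1]]).astype(np.float32));e=cv2.minAreaRect(h);print("ring",c[0],c[1],e); 
    for z in(46,56,66):print(onz(d,*c[0],z))
# face height from range
for v in (196,197,198):print(T["range_z"][v,300:312])
E
```

```text
(array([210.66666667, 188.77777778]), np.int32(36)) (array([236.57142857, 220.04081633]), np.int32(49))
cap [517.38704079 143.19182862 110.27316575] [517.8762403  143.07692543 114.        ] [515.79203038 144.20855923 112.        ]
pinkA [239.24324324 198.75675676] [264.04444444 201.75555556] [486.65835843  52.35980006 101.42476412]
pinkB [203.89473684 222.36842105] [272.9245283  243.83018868] [410.91316221 163.79036452 101.87414858]
((202.08824157714844, 188.14706420898438), (44.38401794433594, 19.16031265258789), 14.03624439239502)
[[513.3 262.1  34. ]
 [576.7 248.   34. ]
 [541.  101.3  34. ]
 [477.9 116.   34. ]]
stand c [527.20809365 181.85372368  34.        ] [np.float64(150.3115483110776), np.float64(64.96840910391305), np.float64(151.00323078053233), np.float64(64.76390039095045)]
-12.548258736437703
-103.66862466269137
ring [305.06451613 196.51612903] 31 ((305.0, 196.5), (9.0, 8.0), 90.0)
[ 500.39192445 -164.70442308   46.        ]
[ 499.66716983 -163.40166244   56.        ]
[ 498.94241521 -162.09890181   66.        ]
ring [288.78947368 159.63157895] 19 ((289.0948486328125, 159.6121063232422), (5.1209516525268555, 7.878386974334717), 23.198591232299805)
[ 512.96602868 -181.04519429   46.        ]
[ 509.10360307 -170.57080055   56.        ]
[ 505.24117746 -160.09640681   66.        ]
[1241.5314 1248.9246 1241.4325 1243.5568 1246.4594 1248.1425 1243.6295
 1245.2212 1240.0388 1249.6621 1248.8235 1246.2765]
[1242.7969 1242.7062 1245.6609 1245.4615 1241.9777 1244.8577 1239.4102
 1243.4034 1245.5265 1245.1069 1244.1122 1246.1619]
[1248.8826 1245.2078 1244.0398 1244.8369 1246.2476 1244.0007 1246.6257
 1244.6387 1246.5706 1240.6698 1241.9733 1243.9445]
```

```bash
python3 -m jog '[{"dx":0.013,"dy":0.008},{"dx":0.026,"dy":0.016},{"dx":0.026,"dy":0.016},{"dx":0.026,"dy":0.016},{"dx":0.026,"dy":0.016},{"dx":0.026,"dy":0.016},{"dx":0.026,"dy":0.016},{"dx":0.026,"dy":0.016},{"dx":0.026,"dy":0.016},{"dx":0.026,"dy":0.016},{"dx":0.026,"dy":0.016},{"dx":0.026,"dy":0.016},{"dx":0.026,"dy":0.016},{"dx":0.026,"dy":0.016},{"dx":0.026,"dy":0.016},{"dx":0.026,"dy":0.016},{"dx":0.026,"dy":0.016},{"dx":0.026,"dy":0.016},{"dx":0.013,"dy":0.008},{}]'
cat > snap.py <<'E'
import sys,cv2,numpy as np
from bench import bot,get_image
n,o=sys.argv[1:3];d=get_image(n);np.savez(o+".npz",**d);cv2.imwrite(f"pics/{o}.png",d["img"][:,:,::-1])
s=bot.sense();print({k:np.round(s[k],4) for k in("time","position","eef_rot","ft_force","width","joint_pos")})
E
python3 snap.py wrist w1
```

```text
{'time': np.float64(0.2), 'position': array([133.7422, 533.1982, 230.755 ]), 'eef_rot': array([ 6.000e-04,  9.925e-01, -1.226e-01, -0.000e+00]), 'ft_force': array([-0.6087,  0.2431,  0.2288]), 'width': np.float64(1.0009), 'joint_pos': array([ 1.6096e+00,  2.5550e-01,  1.0750e-01, -2.0000e-04, -1.4239e+00,
       -2.8460e-01])}validation failed for argument at $[0]...
```

View pics/w1.png

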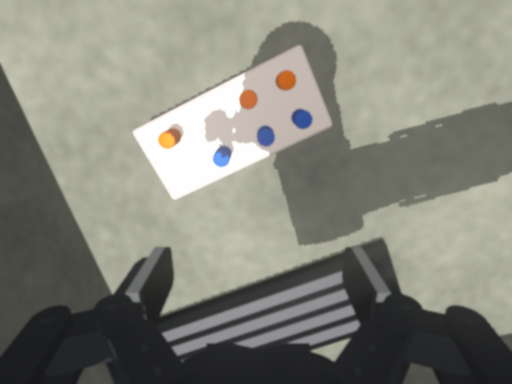

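The move was refused, so the arm is unmoved. The rows probably need all the keys.

```bash
python3 -m jog '[{"grip":0,"dx":0.013,"dy":0.008,"dz":0,"wx":0,"wy":0,"wz":0}]'; python3 -m jog '[{"grip":0,"dx":0.013,"dy":0.008}]'
```

```text
time: 0.28
position: [143.5, 523.2, 230.4]
eef_rot: [0.001, 0.993, -0.122, -0.0]
ft_force: [0.8, -0.3, -0.0]
width: 1.0validation failed for argument at $[0]...
```

```bash
python3 -m jog '[{"grip":0,"dx":0.026,"dy":0.016,"dz":0,"wx":0,"wy":0,"wz":0},{"grip":0,"dx":0.026,"dy":0.016,"dz":0,"wx":0,"wy":0,"wz":0},{"grip":0,"dx":0.026,"dy":0.016,"dz":0,"wx":0,"wy":0,"wz":0},{"grip":0,"dx":0.026,"dy":0.016,"dz":0,"wx":0,"wy":0,"wz":0},{"grip":0,"dx":0.026,"dy":0.016,"dz":0,"wx":0,"wy":0,"wz":0},{"grip":0,"dx":0.026,"dy":0.016,"dz":0,"wx":0,"wy":0,"wz":0},{"grip":0,"dx":0.026,"dy":0.016,"dz":0,"wx":0,"wy":0,"wz":0},{"grip":0,"dx":0.026,"dy":0.016,"dz":0,"wx":0,"wy":0,"wz":0},{"grip":0,"dx":0.026,"dy":0.016,"dz":0,"wx":0,"wy":0,"wz":0},{"grip":0,"dx":0.026,"dy":0.016,"dz":0,"wx":0,"wy":0,"wz":0},{"grip":0,"dx":0.026,"dy":0.016,"dz":0,"wx":0,"wy":0,"wz":0},{"grip":0,"dx":0.026,"dy":0.016,"dz":0,"wx":0,"wy":0,"wz":0},{"grip":0,"dx":0.026,"dy":0.016,"dz":0,"wx":0,"wy":0,"wz":0},{"grip":0,"dx":0.026,"dy":0.016,"dz":0,"wx":0,"wy":0,"wz":0},{"grip":0,"dx":0.026,"dy":0.016,"dz":0,"wx":0,"wy":0,"wz":0},{"grip":0,"dx":0.026,"dy":0.016,"dz":0,"wx":0,"wy":0,"wz":0},{"grip":0,"dx":0.026,"dy":0.016,"dz":0,"wx":0,"wy":0,"wz":0},{"grip":0,"dx":0.013,"dy":0.005,"dz":0,"wx":0,"wy":0,"wz":0},{"grip":0,"dx":0,"dy":0,"dz":0,"wx":0,"wy":0,"wz":0}]'
python3 snap.py wrist w2
```

```text
time: 1.87
position: [519.8, 140.6, 230.6]
eef_rot: [0.001, 0.992, -0.124, -0.0]
ft_force: [-0.6, 0.6, -0.1]
width: 0.999
{'time': np.float64(1.9167), 'position': array([518.8393, 141.6523, 230.6614]), 'eef_rot': array([ 3.000e-04,  9.923e-01, -1.240e-01, -5.000e-04]), 'ft_force': array([ 0.1808, -0.8851, -0.9836]), 'width': np.float64(1.0024), 'joint_pos': array([ 5.5760e-01,  2.3190e-01,  7.6100e-02, -1.0000e-04, -1.4162e+00,
        7.6460e-01])}
```

View pics/w2.png

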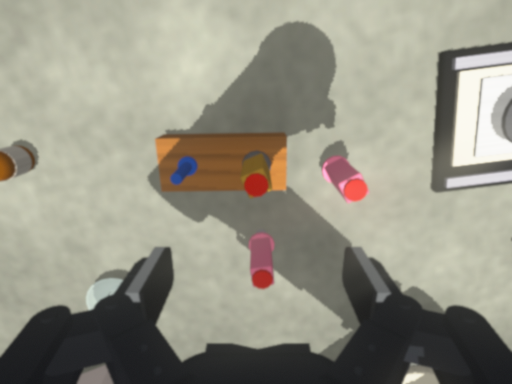

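The brass punch is at (256,185), with its base up at about (255,157). The scriber is at (185,168) and the pink ones are at (345,180) and (262,262). Next I need the handle's yaw and the exact axis.

```bash
python3 - <<'E'
import cv2,numpy as np
from h import *
W=load("w2.npz");im=W["img"];
c=im[135:205,215:305][:,:,::-1];cv2.imwrite("pics/w2c.png",cv2.resize(c,None,fx=8,fy=8,interpolation=cv2.INTER_CUBIC))
r,g,b=[im[:,:,i].astype(int) for i in range(3)]
m=((r>140)&(g<60)&(b<60)).astype(np.uint8);m[:,:230]=0;m[:,285:]=0;m[205:]=0
M=cv2.moments(m,True);u,v=M["m10"]/M["m00"],M["m01"]/M["m00"];print(u,v,M["m00"])
for z in(110,114):print(onz(W,u,v,z))
T=load("top0.npz");S=load("side0.npz")
print(tri([ray(W,u,v),ray(T,210.67,188.78),ray(S,236.57,220.04)]))
# stand top rect in wrist
m=((r-b>50)&(r>90)&(g>40)).astype(np.uint8);m[:,:150]=0;m[:,292:]=0;m[:125]=0;m[195:]=0
ys,xs=np.nonzero(m);q=cv2.boxPoints(cv2.minAreaRect(np.c_[xs,ys].astype(np.float32)));print(q)
E
```

```text
255.85503685503684 184.47174447174447 407.0
[517.76138101 142.06606338 110.        ]
[519.0234738  141.73330185 114.        ]
[517.57205838 142.69496838 109.62764183]
[[155. 134.]
 [286. 134.]
 [286. 194.]
 [155. 194.]]
```

View pics/w2c.png

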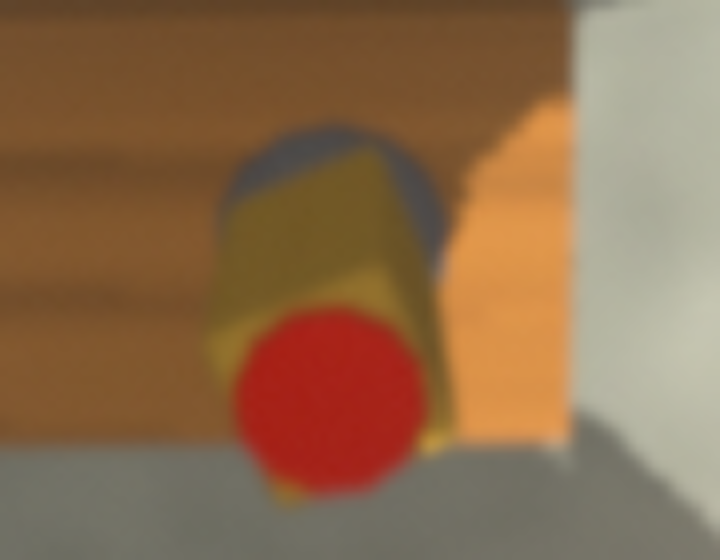

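```bash
python3 - <<'E'
from h import *
W=load("w2.npz")
f=lambda x,y:(215+(x+.5)/8-.5,135+(y+.5)/8-.5)
P=np.array([onz(W,*f(*c),108)[:2] for c in((207,345),(385,263),(450,445),(283,503))])
print(P.round(1),P.mean(0))
for i in range(4):
    e=P[(i+1)%4]-P[i];print(np.linalg.norm(e),np.degrees(np.arctan2(e[1],e[0]))%90)
B=np.array([onz(W,*f(*c),40)[:2] for c in((232,205),(378,148))]);e=B[1]-B[0];print(B,np.linalg.norm(e),np.degrees(np.arctan2(e[1],e[0]))%90)
q=bot=None
P=np.array([onz(W,*c,34)[:2] for c in((157,137),(287,133),(286.5,190.5))]);print(P)
E
```

```text
[[527.1 154.5]
 [531.5 132.1]
 [508.2 130. ]
 [506.  150.9]] [518.1844508  141.85193218]
22.81851103380182 11.181609517787749
23.447486728441504 5.10635768732763
21.01854813894252 5.966315532901319
21.413503500426057 9.590500335289942
[[527.44784481 154.26199547]
 [530.32394536 132.0352791 ]] 22.41202523055769 7.373010722736552
[[576.53438054 243.14609701]
 [544.39863983  99.05521807]
 [477.24874253 114.50735167]]
```

```bash
python3 -m jog '[{"grip":0,"dx":-0.0007,"dy":-0.0005,"dz":0,"wx":0,"wy":0,"wz":-5.5},{"grip":0,"dx":0,"dy":0,"dz":0.02,"wx":0,"wy":0,"wz":-5.5},{"grip":0,"dx":0,"dy":0,"dz":0.02,"wx":0,"wy":0,"wz":-5.5},{"grip":0,"dx":0,"dy":0,"dz":0.02,"wx":0,"wy":0,"wz":-5.5},{"grip":0,"dx":0,"dy":0,"dz":0.02,"wx":0,"wy":0,"wz":0},{"grip":0,"dx":0,"dy":0,"dz":0.01,"wx":0,"wy":0,"wz":0},{"grip":0,"dx":0,"dy":0,"dz":0,"wx":0,"wy":0,"wz":0},{"grip":0,"dx":0,"dy":0,"dz":0,"wx":0,"wy":0,"wz":0}]'
python3 snap.py wrist w3
```

```text
time: 2.58
position: [517.7, 144.0, 141.8]
eef_rot: [0.0, 0.998, 0.069, 0.0]
ft_force: [0.5, -0.1, 0.5]
width: 1.0
{'time': np.float64(2.6333), 'position': array([518.2977, 144.1721, 142.5504]), 'eef_rot': array([-1.000e-04,  9.976e-01,  6.920e-02,  9.000e-04]), 'ft_force': array([ 0.5259, -0.9504, -0.5229]), 'width': np.float64(1.0018), 'joint_pos': array([ 5.6290e-01,  2.7410e-01, -9.5800e-02,  7.0000e-04, -1.1992e+00,
        1.1462e+00])}
```

View pics/w3.png

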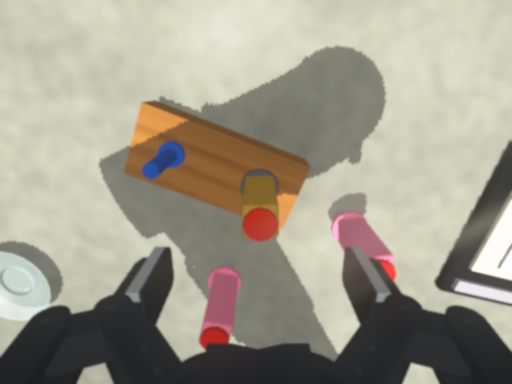

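Seen from here, the handle's flats line up with the image axes, and the cap at (261,224) is roughly between the fingers. I'll refine the offset.

```bash
python3 - <<'E'
from h import *
W=load("w3.npz");im=W["img"].astype(int);r,g,b=im[...,0],im[...,1],im[...,2]
m=((r>140)&(g<60)&(b<60)).astype(np.uint8);m[:,:235]=0;m[:,290:]=0;m[250:]=0
M=cv2.moments(m,True);u,v=M["m10"]/M["m00"],M["m01"]/M["m00"];print(u,v,onz(W,u,v,114))
cv2.imwrite("pics/w3c.png",cv2.resize(W["img"][160:250,220:310][:,:,::-1],None,fx=6,fy=6,interpolation=cv2.INTER_CUBIC))
E
```

```text
255.20162932790225 221.37474541751527 [520.92069296 145.32891889 114.        ]
```

View pics/w3c.png

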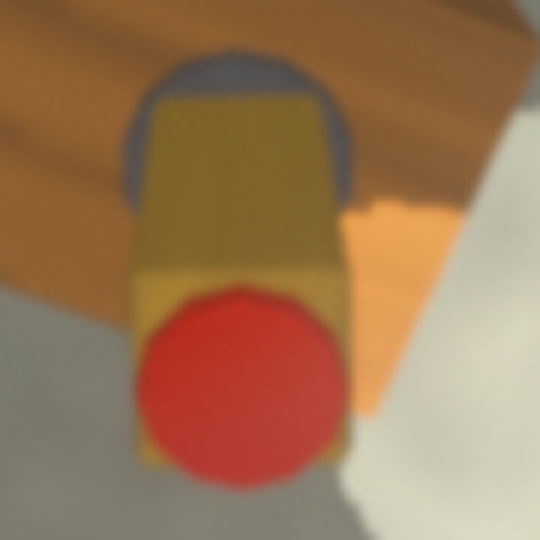

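```bash
python3 - <<'E'
from h import *
W=load("w3.npz");f=lambda x,y:(220+(x+.5)/6-.5,160+(y+.5)/6-.5)
c=onz(W,*f(242,388),114);print(c)
P=np.array([onz(W,*f(*q),108)[:2] for q in((132,270),(348,268),(351,466),(140,468))]);print(P,P.mean(0))
a=np.arctan2(2*.998*.069,2*.9976**2-1);tx=np.array([np.cos(a),np.sin(a)]);ty=np.array([np.sin(a),-np.cos(a)])
d=c[:2]-[518.0,144.1];print(np.degrees(a),d@tx,d@ty); print((P[1]-P[0])@tx,(P[1]-P[0])@ty)
E
```

```text
[519.355086   142.11139644 114.        ]
[[528.58954202 155.17992917]
 [531.9719803  132.46289038]
 [508.74708155 128.36246389]
 [505.30359373 151.4459351 ]] [518.6530494  141.86280463]
7.916631851088938 1.0682769039221267 2.156290017201149
0.22133735466113524 22.966404818070366
```

```bash
python3 -m jog '[{"grip":0,"dx":0.0005,"dy":0.002,"dz":0.01,"wx":0,"wy":0,"wz":0},{"grip":0,"dx":0,"dy":0,"dz":0.014,"wx":0,"wy":0,"wz":0},{"grip":0,"dx":0,"dy":0,"dz":0.014,"wx":0,"wy":0,"wz":0},{"grip":0,"dx":0,"dy":0,"dz":0.014,"wx":0,"wy":0,"wz":0},{"grip":0,"dx":0,"dy":0,"dz":0.014,"wx":0,"wy":0,"wz":0},{"grip":0,"dx":0,"dy":0,"dz":0.014,"wx":0,"wy":0,"wz":0},{"grip":0,"dx":0,"dy":0,"dz":0.005,"wx":0,"wy":0,"wz":0},{"grip":0,"dx":0,"dy":0,"dz":0,"wx":0,"wy":0,"wz":0},{"grip":0,"dx":0,"dy":0,"dz":0,"wx":0,"wy":0,"wz":0}]'
python3 snap.py wrist w4
```

```text
time: 3.38
position: [519.1, 142.0, 56.9]
eef_rot: [-0.0, 0.998, 0.069, 0.0]
ft_force: [0.7, -0.8, 0.8]
width: 0.999
{'time': np.float64(3.4333), 'position': array([519.3607, 142.1529,  57.2878]), 'eef_rot': array([-2.000e-04,  9.976e-01,  6.910e-02,  9.000e-04]), 'ft_force': array([ 0.5347,  0.1033, -0.5473]), 'width': np.float64(1.0014), 'joint_pos': array([ 5.5830e-01,  3.5040e-01, -2.2440e-01,  5.0000e-04, -9.9420e-01,
        1.1506e+00])}
```

View pics/w4.png

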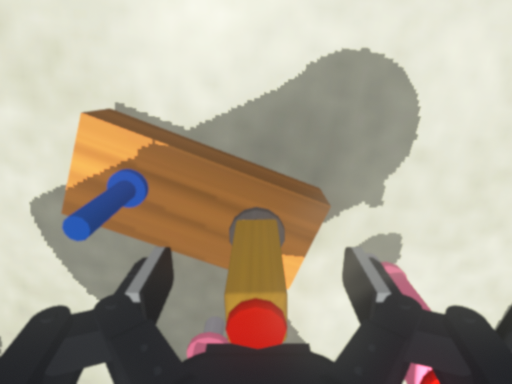

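The punch is centred between the fingers, with its cap at (257,324). I'm closing the gripper.

```bash
python3 -m jog '[{"grip":0.3,"dx":0,"dy":0,"dz":0.0015,"wx":0,"wy":0,"wz":0},{"grip":0.6,"dx":0,"dy":0,"dz":0,"wx":0,"wy":0,"wz":0},{"grip":1,"dx":0,"dy":0,"dz":0,"wx":0,"wy":0,"wz":0},{"grip":1,"dx":0,"dy":0,"dz":0,"wx":0,"wy":0,"wz":0},{"grip":1,"dx":0,"dy":0,"dz":0,"wx":0,"wy":0,"wz":0},{"grip":1,"dx":0,"dy":0,"dz":0,"wx":0,"wy":0,"wz":0},{"grip":1,"dx":0,"dy":0,"dz":0,"wx":0,"wy":0,"wz":0},{"grip":1,"dx":0,"dy":0,"dz":0,"wx":0,"wy":0,"wz":0},{"grip":1,"dx":0,"dy":0,"dz":0,"wx":0,"wy":0,"wz":0},{"grip":1,"dx":0,"dy":0,"dz":0,"wx":0,"wy":0,"wz":0}]' 60
```

```text
time: 4.27
position: [518.8, 142.0, 55.1]
eef_rot: [-0.0, 0.998, 0.069, 0.0]
ft_force: [-0.7, 0.8, 4.5]
width: 0.273
```

```bash
python3 -m jog '[{"grip":1,"dx":0,"dy":0,"dz":-0.004,"wx":0,"wy":0,"wz":0},{"grip":1,"dx":0,"dy":0,"dz":-0.01,"wx":0,"wy":0,"wz":0},{"grip":1,"dx":0,"dy":0,"dz":-0.01,"wx":0,"wy":0,"wz":0},{"grip":1,"dx":0,"dy":0,"dz":-0.01,"wx":0,"wy":0,"wz":0},{"grip":1,"dx":0,"dy":0,"dz":-0.015,"wx":0,"wy":0,"wz":0},{"grip":1,"dx":0,"dy":0,"dz":-0.02,"wx":0,"wy":0,"wz":0},{"grip":1,"dx":0,"dy":0,"dz":-0.02,"wx":0,"wy":0,"wz":0},{"grip":1,"dx":0,"dy":0,"dz":-0.02,"wx":0,"wy":0,"wz":0},{"grip":1,"dx":0,"dy":0,"dz":-0.02,"wx":0,"wy":0,"wz":0},{"grip":1,"dx":0,"dy":0,"dz":0,"wx":0,"wy":0,"wz":0},{"grip":1,"dx":0,"dy":0,"dz":0,"wx":0,"wy":0,"wz":0}]'
python3 snap.py wrist w5;python3 snap.py side s5
```

```text
time: 5.18
position: [519.1, 142.3, 185.3]
eef_rot: [-0.001, 0.998, 0.069, 0.001]
ft_force: [0.7, -0.4, -2.8]
width: 0.274
{'time': np.float64(5.2333), 'position': array([518.2541, 142.0002, 183.7626]), 'eef_rot': array([-4.000e-04,  9.976e-01,  6.890e-02, -1.000e-04]), 'ft_force': array([-0.3279, -0.4283, -3.6861]), 'width': np.float64(0.2741), 'joint_pos': array([ 5.5830e-01,  2.4920e-01, -2.0600e-02, -8.0000e-04, -1.3007e+00,
        1.1506e+00])}
{'time': np.float64(5.2833), 'position': array([517.8477, 141.7595, 182.9275]), 'eef_rot': array([-0.000e+00,  9.976e-01,  6.890e-02, -9.000e-04]), 'ft_force': array([-1.1693,  0.939 , -2.8425]), 'width': np.float64(0.2727), 'joint_pos': array([ 5.5830e-01,  2.5000e-01, -2.1700e-02, -9.0000e-04, -1.3007e+00,
        1.1506e+00])}
```

View pics/w5.png

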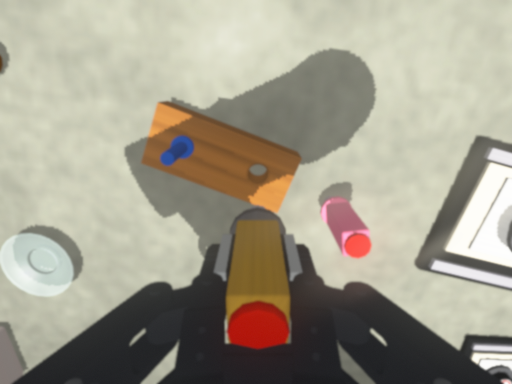

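View pics/s5.png

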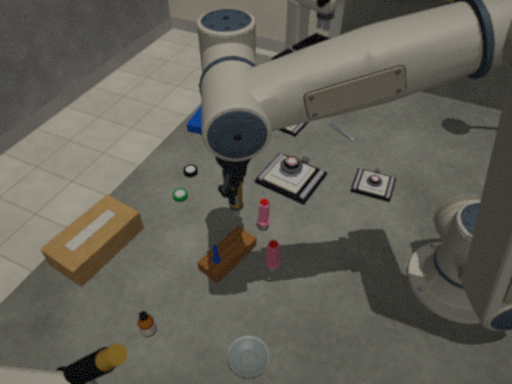

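```bash
python3 -m jog '[{"grip":1,"dx":-0.002,"dy":0.01,"dz":0,"wx":0,"wy":0,"wz":0},{"grip":1,"dx":-0.004,"dy":0.02,"dz":0,"wx":0,"wy":0,"wz":0},{"grip":1,"dx":-0.005,"dy":0.025,"dz":0,"wx":0,"wy":0,"wz":0},{"grip":1,"dx":-0.005,"dy":0.025,"dz":0,"wx":0,"wy":0,"wz":0},{"grip":1,"dx":-0.005,"dy":0.025,"dz":0,"wx":0,"wy":0,"wz":0},{"grip":1,"dx":-0.005,"dy":0.025,"dz":0,"wx":0,"wy":0,"wz":0},{"grip":1,"dx":-0.005,"dy":0.025,"dz":0,"wx":0,"wy":0,"wz":0},{"grip":1,"dx":-0.005,"dy":0.025,"dz":0,"wx":0,"wy":0,"wz":0},{"grip":1,"dx":-0.005,"dy":0.025,"dz":0,"wx":0,"wy":0,"wz":0},{"grip":1,"dx":-0.005,"dy":0.025,"dz":0,"wx":0,"wy":0,"wz":0},{"grip":1,"dx":-0.005,"dy":0.025,"dz":0,"wx":0,"wy":0,"wz":0},{"grip":1,"dx":-0.005,"dy":0.025,"dz":0,"wx":0,"wy":0,"wz":0},{"grip":1,"dx":-0.003,"dy":0.015,"dz":0,"wx":0,"wy":0,"wz":0},{"grip":1,"dx":-0.001,"dy":0.005,"dz":0,"wx":0,"wy":0,"wz":0},{"grip":1,"dx":0,"dy":0,"dz":0,"wx":0,"wy":0,"wz":0},{"grip":1,"dx":0,"dy":0,"dz":0,"wx":0,"wy":0,"wz":0},{"grip":1,"dx":0,"dy":0,"dz":0,"wx":0,"wy":0,"wz":0}]'
python3 snap.py wrist w6;python3 snap.py side s6
```

```text
time: 6.7
position: [500.3, -162.9, 183.4]
eef_rot: [-0.0, 0.998, 0.069, -0.0]
ft_force: [-0.0, 0.6, -2.8]
width: 0.277
{'time': np.float64(6.75), 'position': array([ 500.4453, -162.724 ,  183.5647]), 'eef_rot': array([-1.000e-04,  9.976e-01,  6.950e-02, -2.000e-04]), 'ft_force': array([-0.3   ,  0.24  , -2.3827]), 'width': np.float64(0.272), 'joint_pos': array([-1.6700e-02,  2.2810e-01, -4.9100e-02, -2.0000e-04, -1.2939e+00,
        1.7268e+00])}
{'time': np.float64(6.8), 'position': array([ 500.5277, -162.6829,  183.662 ]), 'eef_rot': array([-1.000e-04,  9.976e-01,  6.960e-02, -1.000e-04]), 'ft_force': array([-0.0142,  0.2203, -2.6723]), 'width': np.float64(0.2758), 'joint_pos': array([-1.6600e-02,  2.2810e-01, -4.9000e-02, -2.0000e-04, -1.2940e+00,
        1.7268e+00])}
```

View pics/w6.png

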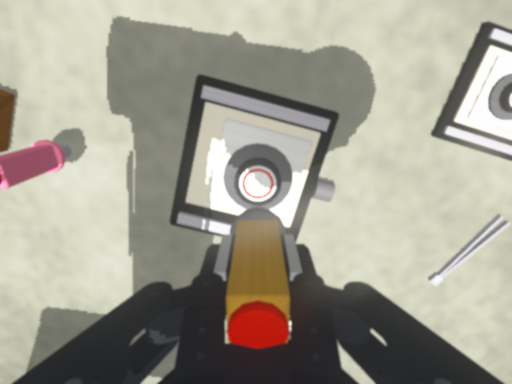

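View pics/s6.png

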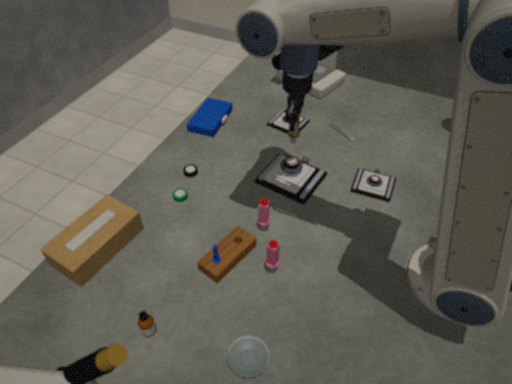

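The ring is unobstructed at (257,183) in the wrist view, with the punch collar below it at about (258,212). I'll use the empty hole, whose position I know from the grasp, to check the wrist camera's bias, then locate the ring.

```bash
cat > ring.py <<'E'
import sys
from h import *
def ring(W,box=(230,160,285,205),thr=30):
    u0,v0,u1,v1=box;im=W["img"][v0:v1,u0:u1].astype(int);r,g,b=im[...,0],im[...,1],im[...,2]
    m=((r-g>thr)&(r-b>thr)).astype(np.uint8);ys,xs=np.nonzero(m);pts=(np.c_[xs,ys]+[u0,v0]).astype(np.float32)
    return pts,cv2.fitEllipse(pts)
if __name__=="__main__":
    W=load("w6.npz");pts,e=ring(W);print(len(pts),e);u,v=e[0]
    for z in(46,56,60,66):print(z,onz(W,u,v,z))
    rz=W["range_z"]
    def zw(W,u,v):
        s=slopes(W,u,v);d=W["range_z"][int(round(v)),int(round(u))];return W["R"].T@(np.array([s[0],s[1],1])*d-W["t"])
    print("face z",np.median([zw(W,u+a,v+b)[2] for a in range(-5,6) for b in range(-5,6)]))
    print("bench z",np.median([zw(W,100+a,200+b)[2] for a in range(-5,6) for b in range(-5,6)]))
    # outer diameter check
    P=lambda z:[np.linalg.norm(onz(W,u+e[1][1]/2,v,z)-onz(W,u-e[1][1]/2,v,z)),np.linalg.norm(onz(W,u+e[1][0]/2,v,z)-onz(W,u-e[1][0]/2,v,z))]
    print(P(46),P(66))
    H=load("w5.npz");g=H["img"][155:190,240:280].astype(int);cv2.imwrite("pics/hole.png",cv2.resize(H["img"][150:195,235:285][:,:,::-1],None,fx=12,fy=12,interpolation=cv2.INTER_CUBIC))
    cv2.imwrite("pics/ringc.png",cv2.resize(W["img"][140:235,210:310][:,:,::-1],None,fx=6,fy=6,interpolation=cv2.INTER_CUBIC))
E
python3 ring.py
```

```text
220 ((257.53057861328125, 183.16441345214844), (27.652753829956055, 29.0313663482666), 87.57618713378906)
46 [ 493.7225524  -164.48741431   46.        ]
56 [ 496.91374732 -164.02505662   56.        ]
60 [ 498.1902253  -163.84011354   60.        ]
66 [ 500.10494225 -163.56269893   66.        ]
face z 65.55260309038411
bench z 0.4513832018572259
[np.float64(28.645663246612372), np.float64(27.28527448369708)] [np.float64(26.60468571862837), np.float64(25.34122342135396)]
```

```bash
sleep 0.1
```

```text
(no output)
```

View pics/hole.png

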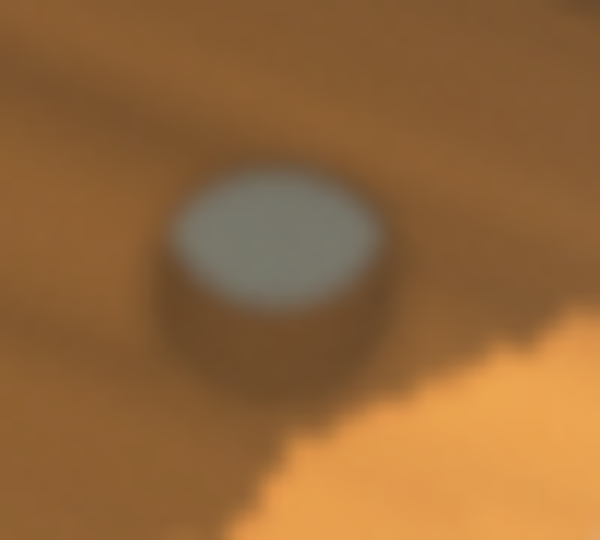

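View pics/ringc.png

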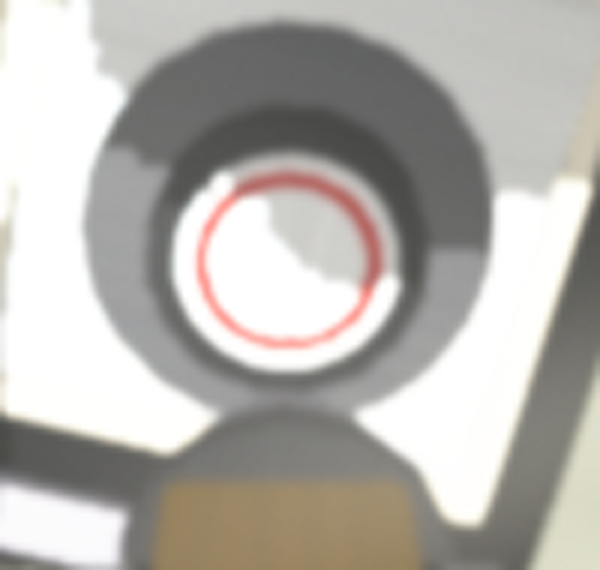

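```bash
python3 - <<'E'
from h import *
H=load("w5.npz");print("hole",onz(H,257.6,173.0,34))
W=load("w6.npz");
for z in(62,65.5):print("ring",onz(W,258.0,182.8,z))
T=load("top0.npz");S=load("side0.npz")
print(tri([ray(W,258,182.8),ray(T,305.06,196.5),ray(S,289,159.6)]))
# punch collar/foot lateral: handle bottom edge crop 160..420 ->
print(210+290/6-.4)
E
```

```text
hole [519.44058044 141.70296946  34.        ]
ring [ 499.24140122 -164.13067843   62.        ]
ring [ 500.35285949 -163.96378864   65.5       ]
[ 501.49340788 -162.32954733   65.76741951]
257.93333333333334
```

```bash
python3 -m jog '[{"grip":1,"dx":-0.0007,"dy":0.0008,"dz":0.005,"wx":0,"wy":0,"wz":0},{"grip":1,"dx":0,"dy":0,"dz":0.01,"wx":0,"wy":0,"wz":0},{"grip":1,"dx":0,"dy":0,"dz":0.01,"wx":0,"wy":0,"wz":0},{"grip":1,"dx":0,"dy":0,"dz":0.01,"wx":0,"wy":0,"wz":0},{"grip":1,"dx":0,"dy":0,"dz":0.01,"wx":0,"wy":0,"wz":0},{"grip":1,"dx":0,"dy":0,"dz":0.01,"wx":0,"wy":0,"wz":0},{"grip":1,"dx":0,"dy":0,"dz":0.005,"wx":0,"wy":0,"wz":0},{"grip":1,"dx":0,"dy":0,"dz":0,"wx":0,"wy":0,"wz":0},{"grip":1,"dx":0,"dy":0,"dz":0,"wx":0,"wy":0,"wz":0},{"grip":1,"dx":0,"dy":0,"dz":0,"wx":0,"wy":0,"wz":0}]'
python3 snap.py wrist w7;python3 snap.py side s7
python3 - <<'E'
import cv2
for n,b in(("w7",(180,150,340,310)),("s7",(240,110,350,210))):
    i=cv2.imread(f"pics/{n}.png")[b[1]:b[3],b[0]:b[2]];cv2.imwrite(f"pics/{n}c.png",cv2.resize(i,None,fx=3.7 if n=="w7" else 5.5,fy=3.7 if n=="w7" else 5.5,interpolation=cv2.INTER_CUBIC))
E
```

```text
time: 7.63
position: [500.4, -164.6, 124.3]
eef_rot: [0.0, 0.998, 0.069, 0.001]
ft_force: [-0.7, -0.4, -2.6]
width: 0.272
{'time': np.float64(7.6833), 'position': array([ 500.4306, -164.5132,  124.446 ]), 'eef_rot': array([2.000e-04, 9.976e-01, 6.910e-02, 7.000e-04]), 'ft_force': array([ 0.1993, -0.4378, -2.6521]), 'width': np.float64(0.276), 'joint_pos': array([-1.9900e-02,  2.6700e-01, -1.5440e-01,  3.0000e-04, -1.1480e+00,
        1.7289e+00])}
{'time': np.float64(7.7333), 'position': array([ 500.3958, -164.4904,  124.4487]), 'eef_rot': array([2.000e-04, 9.976e-01, 6.900e-02, 7.000e-04]), 'ft_force': array([-0.6376, -0.8454, -2.3001]), 'width': np.float64(0.2733), 'joint_pos': array([-2.0000e-02,  2.6690e-01, -1.5450e-01,  2.0000e-04, -1.1480e+00,
        1.7289e+00])}
```

View pics/w7c.png

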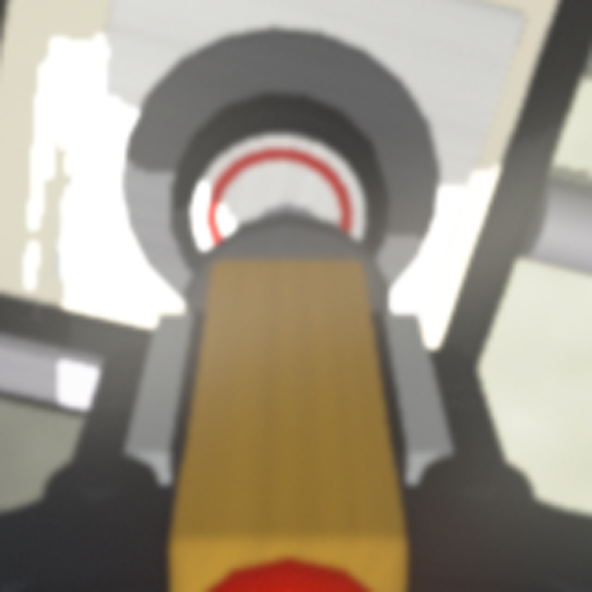

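View pics/s7c.png

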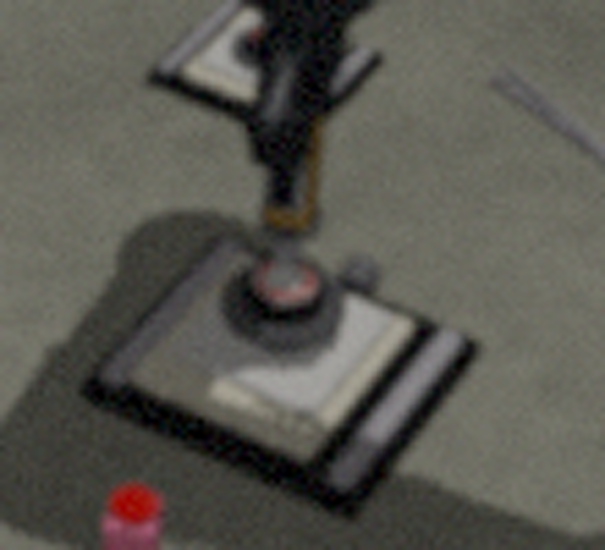

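The foot is centred over the ring to within about 1 mm, with the ring centre at crop (280,215) and the foot at about column 285. I'll correct that and creep down.

```bash
python3 -m jog '[{"grip":1,"dx":-0.0005,"dy":-0.0009,"dz":0.003,"wx":0,"wy":0,"wz":0},{"grip":1,"dx":0,"dy":0,"dz":0.003,"wx":0,"wy":0,"wz":0},{"grip":1,"dx":0,"dy":0,"dz":0.002,"wx":0,"wy":0,"wz":0},{"grip":1,"dx":0,"dy":0,"dz":0.001,"wx":0,"wy":0,"wz":0},{"grip":1,"dx":0,"dy":0,"dz":0,"wx":0,"wy":0,"wz":0},{"grip":1,"dx":0,"dy":0,"dz":0,"wx":0,"wy":0,"wz":0}]'
python3 -m jog '[{"grip":1,"dx":0,"dy":0,"dz":0.001,"wx":0,"wy":0,"wz":0},{"grip":1,"dx":0,"dy":0,"dz":0,"wx":0,"wy":0,"wz":0},{"grip":1,"dx":0,"dy":0,"dz":0,"wx":0,"wy":0,"wz":0}]'
```

```text
time: 8.23
position: [499.2, -163.6, 114.7]
eef_rot: [0.0, 0.998, 0.069, -0.0]
ft_force: [0.0, -0.6, -2.7]
width: 0.272
time: 8.48
position: [499.3, -163.6, 113.8]
eef_rot: [0.0, 0.998, 0.069, -0.0]
ft_force: [-0.6, 0.1, -2.5]
width: 0.272
```

```bash
for i in 1; do python3 -m jog '[{"grip":1,"dx":0,"dy":0,"dz":0.001,"wx":0,"wy":0,"wz":0},{"grip":1,"dx":0,"dy":0,"dz":0,"wx":0,"wy":0,"wz":0},{"grip":1,"dx":0,"dy":0,"dz":0,"wx":0,"wy":0,"wz":0}]' | egrep 'pos|ft'; done
python3 -m jog '[{"grip":1,"dx":0,"dy":0,"dz":0.001,"wx":0,"wy":0,"wz":0},{"grip":1,"dx":0,"dy":0,"dz":0,"wx":0,"wy":0,"wz":0},{"grip":1,"dx":0,"dy":0,"dz":0,"wx":0,"wy":0,"wz":0}]' | egrep 'pos|ft'
python3 -m jog '[{"grip":1,"dx":0,"dy":0,"dz":0.001,"wx":0,"wy":0,"wz":0},{"grip":1,"dx":0,"dy":0,"dz":0,"wx":0,"wy":0,"wz":0},{"grip":1,"dx":0,"dy":0,"dz":0,"wx":0,"wy":0,"wz":0}]' | egrep 'pos|ft'
```

```text
position: [499.2, -163.6, 112.7]
ft_force: [0.0, -0.3, -2.0]
position: [499.2, -163.6, 111.7]
ft_force: [-0.1, 0.8, -2.9]
position: [499.4, -163.6, 111.0]
ft_force: [-0.9, -0.2, -0.9]
```

```bash
python3 -m jog '[{"grip":1,"dx":0,"dy":0,"dz":0.001,"wx":0,"wy":0,"wz":0},{"grip":1,"dx":0,"dy":0,"dz":0,"wx":0,"wy":0,"wz":0},{"grip":1,"dx":0,"dy":0,"dz":0,"wx":0,"wy":0,"wz":0}]' | egrep 'pos|ft'
python3 -m jog '[{"grip":1,"dx":0,"dy":0,"dz":0.001,"wx":0,"wy":0,"wz":0},{"grip":1,"dx":0,"dy":0,"dz":0,"wx":0,"wy":0,"wz":0},{"grip":1,"dx":0,"dy":0,"dz":0,"wx":0,"wy":0,"wz":0}]' | egrep 'pos|ft'
```

```text
position: [499.5, -163.6, 110.1]
ft_force: [-1.5, -0.3, 0.5]
position: [499.5, -163.6, 109.2]
ft_force: [-1.7, 1.7, 2.9]
```

```bash
cat > fs.py <<'E'
from bench import bot
import numpy as np
s=bot.sense();print(np.round(s["time"],2),np.round(s["position"],2),np.round(s["ft_force"],2),np.round(s["wrist_torque"],3),np.round(s["eef_rot"],4))
E
python3 -m jog '[{"grip":1,"dx":-0.0003,"dy":0,"dz":0.0007,"wx":0,"wy":0,"wz":0},{"grip":1,"dx":0,"dy":0,"dz":0,"wx":0,"wy":0,"wz":0}]' | egrep 'pos|ft'
for i in 1 2 3; do python3 -m jog '[{"grip":1,"dx":0,"dy":0,"dz":0,"wx":0,"wy":0,"wz":0}]' >/dev/null; python3 fs.py; done
```

```text
position: [499.4, -163.7, 108.5]
ft_force: [-1.5, 0.5, 5.0]
9.98 [ 499.41 -163.65  108.51] [-0.59  1.13  5.28] [ 0.417  0.348 -0.01 ] [1.000e-04 9.976e-01 6.910e-02 5.000e-04]
10.07 [ 499.41 -163.67  108.49] [-0.64  1.31  5.11] [0.389 0.258 0.018] [1.000e-04 9.976e-01 6.910e-02 5.000e-04]
10.15 [ 499.4  -163.65  108.41] [-0.06  0.2   5.21] [0.362 0.247 0.034] [1.000e-04 9.976e-01 6.910e-02 5.000e-04]
```

```bash
python3 -m jog '[{"grip":1,"dx":-0.0002,"dy":-0.0001,"dz":0.0008,"wx":0,"wy":0,"wz":0},{"grip":1,"dx":-0.0001,"dy":-0.0001,"dz":0.0008,"wx":0,"wy":0,"wz":0},{"grip":1,"dx":0,"dy":0,"dz":0.0003,"wx":0,"wy":0,"wz":0}]' | egrep 'pos|ft'
for i in 1 2 3 4 5; do python3 -m jog '[{"grip":1,"dx":0,"dy":0,"dz":0,"wx":0,"wy":0,"wz":0},{"grip":1,"dx":0,"dy":0,"dz":0,"wx":0,"wy":0,"wz":0},{"grip":1,"dx":0,"dy":0,"dz":0,"wx":0,"wy":0,"wz":0},{"grip":1,"dx":0,"dy":0,"dz":0,"wx":0,"wy":0,"wz":0}]' >/dev/null; python3 fs.py; done
python3 snap.py wrist w8;python3 snap.py side s8
```

```text
position: [499.4, -163.7, 107.0]
ft_force: [-1.0, 1.3, 8.6]
10.73 [ 499.4  -163.65  107.1 ] [-1.99  1.19  7.92] [0.502 0.487 0.036] [4.000e-04 9.976e-01 6.920e-02 9.000e-04]
11.07 [ 499.39 -163.66  107.12] [0.26 0.27 8.38] [0.541 0.486 0.062] [4.000e-04 9.976e-01 6.920e-02 9.000e-04]
11.4 [ 499.37 -163.66  107.1 ] [-0.88  1.06  8.3 ] [ 0.459  0.507 -0.045] [4.000e-04 9.976e-01 6.920e-02 9.000e-04]
11.73 [ 499.39 -163.64  107.09] [-0.27  0.71  8.78] [ 0.535  0.45  -0.015] [4.000e-04 9.976e-01 6.920e-02 9.000e-04]
12.07 [ 499.37 -163.67  107.11] [-0.83  1.5   7.48] [ 0.491  0.522 -0.022] [4.000e-04 9.976e-01 6.920e-02 9.000e-04]
{'time': np.float64(12.1167), 'position': array([ 499.3554, -163.6495,  107.0789]), 'eef_rot': array([4.000e-04, 9.976e-01, 6.920e-02, 9.000e-04]), 'ft_force': array([-1.6359,  0.7662,  8.5246]), 'width': np.float64(0.2747), 'joint_pos': array([-1.8100e-02,  2.7880e-01, -1.8620e-01,  6.0000e-04, -1.1041e+00,
        1.7271e+00])}
{'time': np.float64(12.1667), 'position': array([ 499.3808, -163.6513,  107.1032]), 'eef_rot': array([4.000e-04, 9.976e-01, 6.920e-02, 9.000e-04]), 'ft_force': array([-1.0292,  0.91  ,  8.6523]), 'width': np.float64(0.277), 'joint_pos': array([-1.8000e-02,  2.7880e-01, -1.8610e-01,  7.0000e-04, -1.1041e+00,
        1.7271e+00])}
```

```bash
python3 - <<'E'
import cv2
o=[]
for n,b in(("w8",(190,150,330,290)),("s8",(245,110,345,210))):
    i=cv2.imread(f"pics/{n}.png")[b[1]:b[3],b[0]:b[2]];o.append(cv2.resize(i,(400,400),interpolation=cv2.INTER_CUBIC))
cv2.imwrite("pics/press.png",cv2.hconcat(o))
E
```

```text
(no output)
```

View pics/press.png

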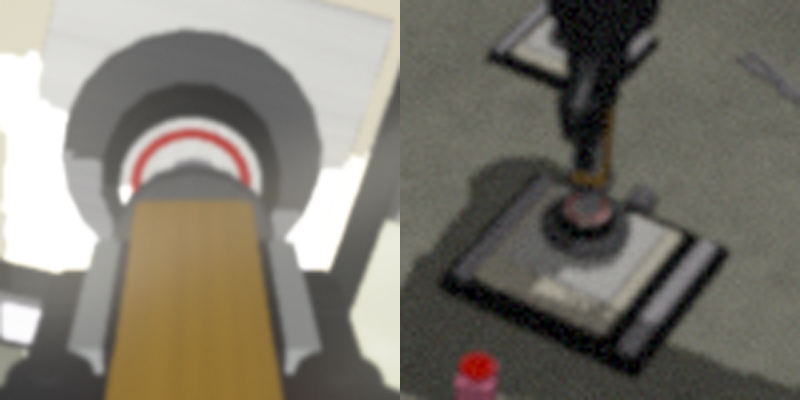

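```bash
python3 - <<'E'
import cv2
i=cv2.imread("pics/s8.png")[145:180,272:307];cv2.imwrite("pics/s8z.png",cv2.resize(i,(595,595),interpolation=cv2.INTER_CUBIC))
E
```

```text
(no output)
```

View pics/s8z.png

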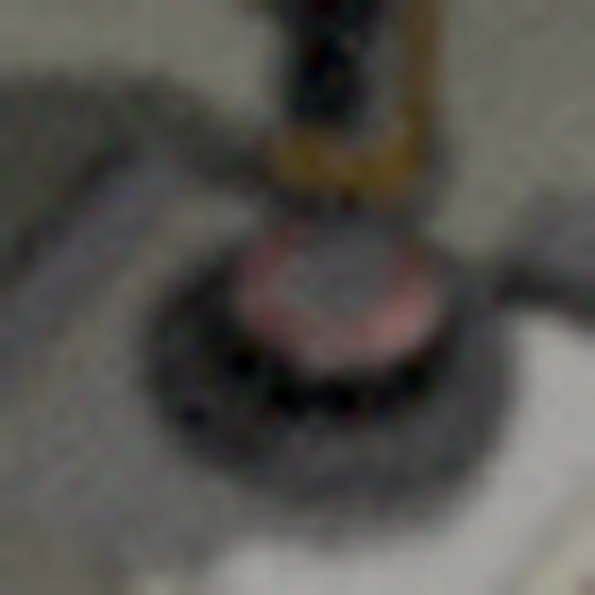

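The foot's dark disc, at crop x 290–405 and y up to about 315, sits inside the red ring. The ring shows left, right and below it. The press held about 11 N for 1.6 s, so I'm lifting straight off.

```bash
python3 -m jog '[{"grip":1,"dx":0.0001,"dy":0.0001,"dz":-0.001,"wx":0,"wy":0,"wz":0},{"grip":1,"dx":0.0001,"dy":0.0001,"dz":-0.001,"wx":0,"wy":0,"wz":0},{"grip":1,"dx":0.0002,"dy":0,"dz":-0.001,"wx":0,"wy":0,"wz":0},{"grip":1,"dx":0.0001,"dy":0,"dz":-0.001,"wx":0,"wy":0,"wz":0},{"grip":1,"dx":0,"dy":0,"dz":-0.001,"wx":0,"wy":0,"wz":0},{"grip":1,"dx":0,"dy":0,"dz":-0.002,"wx":0,"wy":0,"wz":0},{"grip":1,"dx":0,"dy":0,"dz":-0.004,"wx":0,"wy":0,"wz":0},{"grip":1,"dx":0,"dy":0,"dz":-0.01,"wx":0,"wy":0,"wz":0},{"grip":1,"dx":0,"dy":0,"dz":-0.02,"wx":0,"wy":0,"wz":0},{"grip":1,"dx":0,"dy":0,"dz":-0.02,"wx":0,"wy":0,"wz":0},{"grip":1,"dx":0,"dy":0,"dz":-0.016,"wx":0,"wy":0,"wz":0},{"grip":1,"dx":0,"dy":0,"dz":0,"wx":0,"wy":0,"wz":0},{"grip":1,"dx":0,"dy":0,"dz":0,"wx":0,"wy":0,"wz":0},{"grip":1,"dx":0,"dy":0,"dz":0,"wx":0,"wy":0,"wz":0}]'
python3 snap.py wrist w9
python3 - <<'E'
from h import *
from ring import ring
for n in("w6","w9"):
    W=load(n+".npz");p,e=ring(W);print(n,e,onz(W,*e[0],64.5))
E
```

```text
time: 13.33
position: [498.5, -163.2, 182.3]
eef_rot: [-0.0, 0.998, 0.069, -0.001]
ft_force: [0.6, 0.3, -2.7]
width: 0.277
{'time': np.float64(13.3833), 'position': array([ 498.3214, -163.3288,  181.9235]), 'eef_rot': array([-5.000e-04,  9.976e-01,  6.890e-02, -1.200e-03]), 'ft_force': array([-0.2353, -0.5497, -2.4834]), 'width': np.float64(0.2696), 'joint_pos': array([-1.8400e-02,  2.2700e-01, -5.4700e-02, -7.0000e-04, -1.2916e+00,
        1.7273e+00])}
w6 ((257.53057861328125, 183.16441345214844), (27.652753829956055, 29.0313663482666), 87.57618713378906) [ 499.62626301 -163.63205258   64.5       ]
w9 ((257.4078674316406, 181.5), (27.943880081176758, 29.325101852416992), 90.46637725830078) [ 499.6301827  -163.60961609   64.5       ]
```

View pics/w9.png

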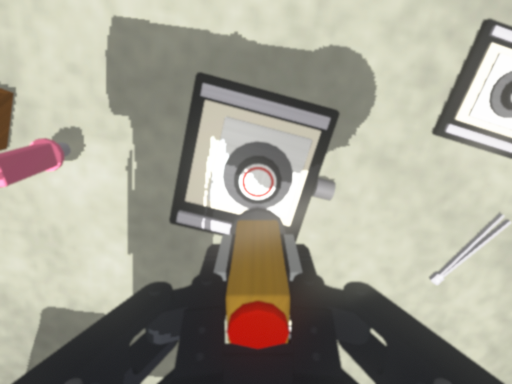

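The ring is where it was, to within 0.03 mm. Next I'll return to a spot above the hole.

```bash
python3 -m jog '[{"grip":1,"dx":0.002,"dy":-0.01,"dz":0,"wx":0,"wy":0,"wz":0},{"grip":1,"dx":0.004,"dy":-0.02,"dz":0,"wx":0,"wy":0,"wz":0},{"grip":1,"dx":0.005,"dy":-0.025,"dz":0,"wx":0,"wy":0,"wz":0},{"grip":1,"dx":0.005,"dy":-0.025,"dz":0,"wx":0,"wy":0,"wz":0},{"grip":1,"dx":0.005,"dy":-0.025,"dz":0,"wx":0,"wy":0,"wz":0},{"grip":1,"dx":0.005,"dy":-0.025,"dz":0,"wx":0,"wy":0,"wz":0},{"grip":1,"dx":0.005,"dy":-0.025,"dz":0,"wx":0,"wy":0,"wz":0},{"grip":1,"dx":0.005,"dy":-0.025,"dz":0,"wx":0,"wy":0,"wz":0},{"grip":1,"dx":0.005,"dy":-0.025,"dz":0,"wx":0,"wy":0,"wz":0},{"grip":1,"dx":0.005,"dy":-0.025,"dz":0,"wx":0,"wy":0,"wz":0},{"grip":1,"dx":0.005,"dy":-0.025,"dz":0,"wx":0,"wy":0,"wz":0},{"grip":1,"dx":0.005,"dy":-0.025,"dz":0,"wx":0,"wy":0,"wz":0},{"grip":1,"dx":0.004,"dy":-0.015,"dz":0,"wx":0,"wy":0,"wz":0},{"grip":1,"dx":0.002,"dy":-0.005,"dz":0,"wx":0,"wy":0,"wz":0},{"grip":1,"dx":0,"dy":0,"dz":0,"wx":0,"wy":0,"wz":0},{"grip":1,"dx":0,"dy":0,"dz":0,"wx":0,"wy":0,"wz":0},{"grip":1,"dx":0,"dy":0,"dz":0,"wx":0,"wy":0,"wz":0}]'; python3 fs.py
```

```text
time: 14.8
position: [519.1, 141.2, 183.0]
eef_rot: [0.0, 0.998, 0.069, -0.0]
ft_force: [0.7, -0.3, -3.2]
width: 0.273
14.8 [519.08 141.19 183.01] [ 0.69 -0.26 -3.23] [-0.002  0.034 -0.015] [ 2.000e-04  9.976e-01  6.870e-02 -3.000e-04]
```

```bash
python3 -m jog '[{"grip":1,"dx":-0.0004,"dy":-0.0008,"dz":0.01,"wx":0,"wy":0,"wz":0},{"grip":1,"dx":0,"dy":0,"dz":0.018,"wx":0,"wy":0,"wz":0},{"grip":1,"dx":0,"dy":0,"dz":0.018,"wx":0,"wy":0,"wz":0},{"grip":1,"dx":0,"dy":0,"dz":0.018,"wx":0,"wy":0,"wz":0},{"grip":1,"dx":0,"dy":0,"dz":0.018,"wx":0,"wy":0,"wz":0},{"grip":1,"dx":0,"dy":0,"dz":0.008,"wx":0,"wy":0,"wz":0},{"grip":1,"dx":0,"dy":0,"dz":0,"wx":0,"wy":0,"wz":0},{"grip":1,"dx":0,"dy":0,"dz":0,"wx":0,"wy":0,"wz":0},{"grip":1,"dx":0,"dy":0,"dz":0,"wx":0,"wy":0,"wz":0}]'; python3 snap.py wrist w10; python3 snap.py side s10
python3 - <<'E'
import cv2
o=[]
for n,b in(("w10",(190,150,330,290)),("s10",(195,165,295,265))):
    i=cv2.imread(f"pics/{n}.png")[b[1]:b[3],b[0]:b[2]];o.append(cv2.resize(i,(400,400),interpolation=cv2.INTER_CUBIC))
cv2.imwrite("pics/ins.png",cv2.hconcat(o))
E
```

```text
time: 15.55
position: [519.6, 142.9, 94.3]
eef_rot: [-0.0, 0.998, 0.069, 0.001]
ft_force: [-0.5, 0.9, -1.7]
width: 0.271
{'time': np.float64(15.6), 'position': array([519.6723, 143.0251,  94.4714]), 'eef_rot': array([-4.000e-04,  9.976e-01,  6.900e-02,  1.200e-03]), 'ft_force': array([ 0.1023, -0.1859, -3.3973]), 'width': np.float64(0.2742), 'joint_pos': array([ 5.5940e-01,  3.1410e-01, -1.7110e-01,  5.0000e-04, -1.0832e+00,
        1.1493e+00])}
{'time': np.float64(15.65), 'position': array([519.5607, 143.1054,  94.4237]), 'eef_rot': array([-4.000e-04,  9.976e-01,  6.900e-02,  1.100e-03]), 'ft_force': array([ 0.2777,  0.0297, -2.3286]), 'width': np.float64(0.272), 'joint_pos': array([ 5.5960e-01,  3.1410e-01, -1.7120e-01,  3.0000e-04, -1.0831e+00,
        1.1493e+00])}
```

View pics/ins.png

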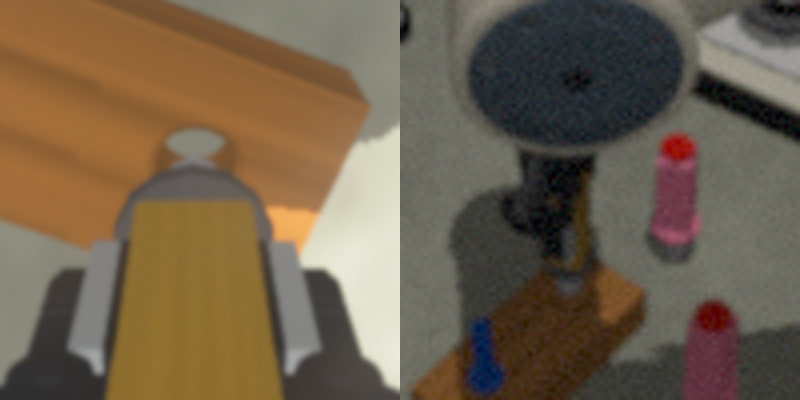

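Aligned: the hole shows at (195,145) just beyond the foot. I'll apply a 1 mm correction and insert.

```bash
python3 -m jog '[{"grip":1,"dx":-0.001,"dy":0.0009,"dz":0.002,"wx":0,"wy":0,"wz":0},{"grip":1,"dx":0,"dy":0,"dz":0.004,"wx":0,"wy":0,"wz":0},{"grip":1,"dx":0,"dy":0,"dz":0.004,"wx":0,"wy":0,"wz":0},{"grip":1,"dx":0,"dy":0,"dz":0,"wx":0,"wy":0,"wz":0}]';python3 -m jog '[{"grip":1,"dx":0,"dy":0,"dz":0.003,"wx":0,"wy":0,"wz":0},{"grip":1,"dx":0,"dy":0,"dz":0.003,"wx":0,"wy":0,"wz":0},{"grip":1,"dx":0,"dy":0,"dz":0,"wx":0,"wy":0,"wz":0}]'
```

```text
time: 15.98
position: [517.2, 141.5, 82.1]
eef_rot: [0.0, 0.998, 0.069, -0.001]
ft_force: [0.3, -0.4, -2.6]
width: 0.273
time: 16.23
position: [517.5, 141.6, 76.4]
eef_rot: [0.0, 0.998, 0.069, -0.001]
ft_force: [-0.0, -1.1, -2.4]
width: 0.273
```

```bash
python3 -m jog '[{"grip":1,"dx":0.0009,"dy":-0.0002,"dz":0.001,"wx":0,"wy":0,"wz":0},{"grip":1,"dx":0,"dy":0,"dz":0.003,"wx":0,"wy":0,"wz":0},{"grip":1,"dx":0,"dy":0,"dz":0.004,"wx":0,"wy":0,"wz":0},{"grip":1,"dx":0,"dy":0,"dz":0.004,"wx":0,"wy":0,"wz":0},{"grip":1,"dx":0,"dy":0,"dz":0.004,"wx":0,"wy":0,"wz":0},{"grip":1,"dx":0,"dy":0,"dz":0,"wx":0,"wy":0,"wz":0},{"grip":1,"dx":0,"dy":0,"dz":0,"wx":0,"wy":0,"wz":0}]'
```

```text
time: 16.82
position: [518.6, 142.0, 60.8]
eef_rot: [0.0, 0.998, 0.069, -0.0]
ft_force: [0.1, 0.9, -1.4]
width: 0.277
```

```bash
python3 -m jog '[{"grip":1,"dx":0,"dy":0,"dz":0.002,"wx":0,"wy":0,"wz":0},{"grip":1,"dx":0,"dy":0,"dz":0.002,"wx":0,"wy":0,"wz":0},{"grip":1,"dx":0,"dy":0,"dz":0,"wx":0,"wy":0,"wz":0},{"grip":1,"dx":0,"dy":0,"dz":0,"wx":0,"wy":0,"wz":0}]'; python3 -m jog '[{"grip":1,"dx":0,"dy":0,"dz":0.001,"wx":0,"wy":0,"wz":0},{"grip":1,"dx":0,"dy":0,"dz":0,"wx":0,"wy":0,"wz":0},{"grip":1,"dx":0,"dy":0,"dz":0,"wx":0,"wy":0,"wz":0}]'
```

```text
time: 17.15
position: [518.7, 142.1, 57.1]
eef_rot: [0.0, 0.998, 0.069, -0.0]
ft_force: [0.6, -0.4, -1.8]
width: 0.275
time: 17.4
position: [518.8, 142.1, 56.2]
eef_rot: [0.0, 0.998, 0.069, -0.0]
ft_force: [-0.5, -0.2, -1.9]
width: 0.273
```

```bash
python3 -m jog '[{"grip":1,"dx":0,"dy":0,"dz":0.0008,"wx":0,"wy":0,"wz":0},{"grip":1,"dx":0,"dy":0,"dz":0,"wx":0,"wy":0,"wz":0},{"grip":1,"dx":0,"dy":0,"dz":0,"wx":0,"wy":0,"wz":0}]';python3 -m jog '[{"grip":1,"dx":0,"dy":0,"dz":0.0008,"wx":0,"wy":0,"wz":0},{"grip":1,"dx":0,"dy":0,"dz":0,"wx":0,"wy":0,"wz":0},{"grip":1,"dx":0,"dy":0,"dz":0,"wx":0,"wy":0,"wz":0}]'
```

```text
time: 17.65
position: [518.7, 142.1, 55.3]
eef_rot: [0.0, 0.998, 0.069, -0.0]
ft_force: [-0.2, 0.7, -2.5]
width: 0.272
time: 17.9
position: [518.9, 142.2, 55.1]
eef_rot: [-0.0, 0.998, 0.069, 0.0]
ft_force: [-2.4, 0.2, 3.2]
width: 0.271
```

The collar is seated at the same height as the original grasp (55.1), with about 6 N on it. I'm releasing.

```bash
python3 -m jog '[{"grip":0.7,"dx":0,"dy":0,"dz":0,"wx":0,"wy":0,"wz":0},{"grip":0.5,"dx":0,"dy":0,"dz":0,"wx":0,"wy":0,"wz":0},{"grip":0.2,"dx":0,"dy":0,"dz":0,"wx":0,"wy":0,"wz":0},{"grip":0,"dx":0,"dy":0,"dz":0,"wx":0,"wy":0,"wz":0},{"grip":0,"dx":0,"dy":0,"dz":0,"wx":0,"wy":0,"wz":0},{"grip":0,"dx":0,"dy":0,"dz":0,"wx":0,"wy":0,"wz":0},{"grip":0,"dx":0,"dy":0,"dz":0,"wx":0,"wy":0,"wz":0},{"grip":0,"dx":0,"dy":0,"dz":0,"wx":0,"wy":0,"wz":0}]'
python3 snap.py wrist w11
```

```text
time: 18.57
position: [518.8, 142.1, 54.6]
eef_rot: [0.0, 0.998, 0.069, 0.0]
ft_force: [0.1, 0.3, 0.0]
width: 0.997
{'time': np.float64(18.6167), 'position': array([518.8026, 142.1227,  54.5541]), 'eef_rot': array([0.    , 0.9976, 0.069 , 0.    ]), 'ft_force': array([-0.1092,  0.0671, -0.2993]), 'width': np.float64(1.0003), 'joint_pos': array([ 0.5585,  0.3535, -0.2276,  0.    , -0.9896,  1.1504])}
```

View pics/w11.png

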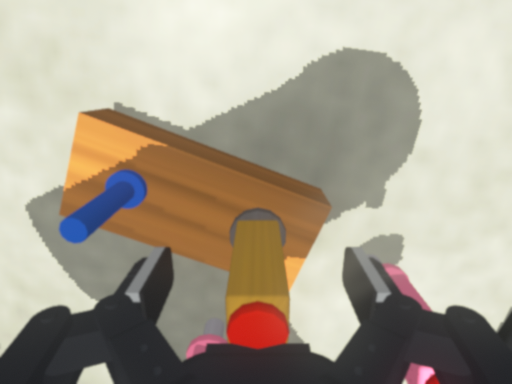

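The fingers are clear of the punch, which stands as it did before I grasped it (compare w4). Retreating upward.

```bash
python3 -m jog '[{"grip":0,"dx":0,"dy":0,"dz":-0.005,"wx":0,"wy":0,"wz":0},{"grip":0,"dx":0,"dy":0,"dz":-0.012,"wx":0,"wy":0,"wz":0},{"grip":0,"dx":0,"dy":0,"dz":-0.015,"wx":0,"wy":0,"wz":0},{"grip":0,"dx":0,"dy":0,"dz":-0.02,"wx":0,"wy":0,"wz":0},{"grip":0,"dx":0,"dy":0,"dz":-0.025,"wx":0,"wy":0,"wz":0},{"grip":0,"dx":0,"dy":0,"dz":-0.025,"wx":0,"wy":0,"wz":0},{"grip":0,"dx":0,"dy":0,"dz":-0.025,"wx":0,"wy":0,"wz":0},{"grip":0,"dx":0,"dy":0,"dz":-0.025,"wx":0,"wy":0,"wz":0},{"grip":0,"dx":0,"dy":0,"dz":-0.02,"wx":0,"wy":0,"wz":0},{"grip":0,"dx":0,"dy":0,"dz":-0.004,"wx":0,"wy":0,"wz":0},{"grip":0,"dx":0,"dy":0,"dz":0,"wx":0,"wy":0,"wz":0},{"grip":0,"dx":0,"dy":0,"dz":0,"wx":0,"wy":0,"wz":0},{"grip":0,"dx":0,"dy":0,"dz":0,"wx":0,"wy":0,"wz":0}]'
python3 snap.py wrist w12; python3 snap.py side s12
python3 - <<'E'
import cv2,numpy as np
from h import *
a=cv2.resize(cv2.imread("pics/w12.png")[100:250,120:320],(400,300),interpolation=cv2.INTER_CUBIC)
b=cv2.resize(cv2.imread("pics/s12.png")[145:285,190:335],(400,386),interpolation=cv2.INTER_CUBIC)[:300]
cv2.imwrite("pics/fin.png",cv2.hconcat([a,b]))
S=load("s12.npz");S0=load("side0.npz")
for d in(S0,S):
    im=d["img"][208:234,225:250].astype(int);m=((im[...,0]>110)&(im[...,1]<60)&(im[...,2]<60)).astype(np.uint8);M=cv2.moments(m,True);print("cap side",M["m00"],225+M["m10"]/max(M["m00"],1),208+M["m01"]/max(M["m00"],1))
    im=d["img"][145:180,272:307].astype(int);m=((im[...,0]-im[...,1]>25)&(im[...,0]-im[...,2]>25)).astype(np.uint8);M=cv2.moments(m,True);print("ring side",M["m00"],272+M["m10"]/max(M["m00"],1),145+M["m01"]/max(M["m00"],1))
E
```

```text
time: 19.7
position: [518.1, 141.9, 229.2]
eef_rot: [0.0, 0.998, 0.069, -0.001]
ft_force: [0.1, -0.8, -1.1]
width: 1.0
{'time': np.float64(19.75), 'position': array([518.1052, 141.9161, 229.1765]), 'eef_rot': array([ 4.000e-04,  9.976e-01,  6.900e-02, -1.300e-03]), 'ft_force': array([-0.1351,  0.6806,  0.2427]), 'width': np.float64(1.0018), 'joint_pos': array([ 5.5860e-01,  2.3220e-01,  7.2800e-02, -4.0000e-04, -1.4141e+00,
        1.1504e+00])}
{'time': np.float64(19.8), 'position': array([518.2155, 141.8578, 229.3169]), 'eef_rot': array([ 5.000e-04,  9.976e-01,  6.900e-02, -1.100e-03]), 'ft_force': array([1.1994, 0.2247, 0.2167]), 'width': np.float64(1.0004), 'joint_pos': array([ 5.5850e-01,  2.3220e-01,  7.3100e-02, -3.0000e-04, -1.4142e+00,
        1.1504e+00])}
cap side 49.0 236.57142857142858 220.0408163265306
ring side 30.0 291.1333333333333 160.03333333333333
cap side 0.0 225.0 208.0
ring side 32.0 291.375 160.1875
```

View pics/fin.png

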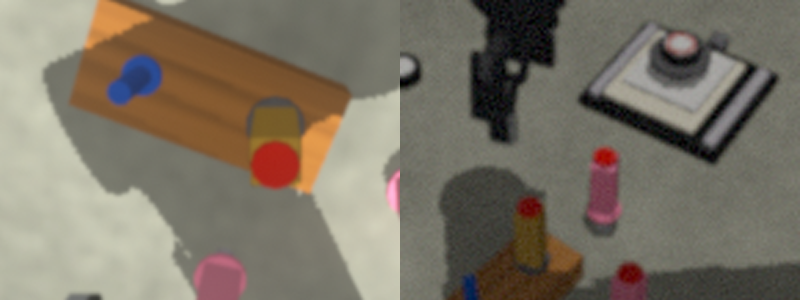

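View pics/s12.png

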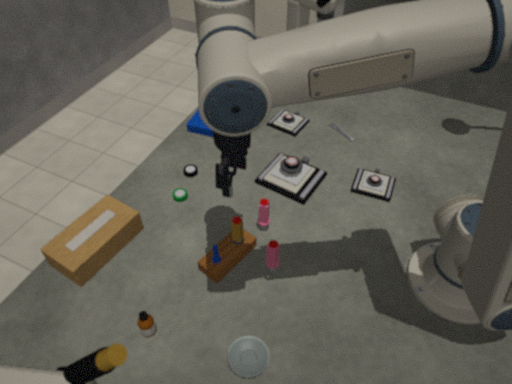

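The punch stands upright with its collar on the stand. Its cap is at about (237,220) in the side view, as at the start, but in shadow now, which is why the colour mask missed it. The ring and the bystanders haven't moved. Handing in.

```bash
python3 -c "
from bench import bot
print(bot.sign_off())"
```

```text
the job is handed in; nothing more can be done
None
```

I took the brass punch from the stand, pressed it inside the red ring on the largest stage, lifted it straight off and put it back in its own hole. The job was handed in at about 19.8 s.

- **Press:** it held about 11 N for about 1.6 s. That is the measured 8.3 N plus 2.6 N for the punch's weight, and it agrees with 4.2 mm of spring travel at 2.5 N/mm. No reading came near 20 N.
- **Foot in the ring:** the side view during the press showed the foot inside the ring. The wrist view could not confirm this because the collar hid the foot.
- **Stage:** the ring centre measured the same before and after, to within 0.03 mm. Side force stayed at 2 N or less, single noisy readings included.
- **Return:** the collar seated at the same tool height as the original grasp (55.1 mm). The final views show the punch upright in its hole, the bystanders in view unmoved, and the open gripper about 115 mm above the cap.
- **Checks that failed or disagreed:**
    - My first move was refused because rows need all their keys; nothing moved.
    - The automatic red-cap check in the last side image found nothing because the cap was in shadow, so I judged that one by eye.
    - The ring's position differed by 1–2 mm between the wrist view alone and all three cameras together. I used the wrist view, checked against the empty hole.

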